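# Snap the mounting plate onto the three-ball stand

### The job

Take the aluminium mounting plate by its upright web and set it on the three-ball stand, its single V-block on the single ball at the back. Press it down by feel, gently (never with more than about 15 N), until both spring catches have snapped over its edges and pull it fully home, level on all three balls; then let go. Leave the dappen dish and the carver where they are.

Things in the scene. Friction and masses are not known exactly. Their poses are not given: they have to be found in the camera images.
- plate: Loose mounting plate, about 0.25 kg: aluminium slab 84 x 78 x 8 mm (x, y, z) on three V-blocks, with bevelled rims left and right and an upright grip web on top. Origin: centre of the underside, level with the V-blocks' feet; z up, x towards the single V-block. The slab spans z 8 to 16 mm.
- plate_grip (a point): Middle of the plate's grip web, at x = y = 0, z = 32 mm of the plate. The web is 14 mm thick along the plate's x, 38 mm long along its y, and stands from z 16 to z 44 mm.
- plate_single_vee (a point): Foot of the single V-block: x = 30 mm, y = 0, z = 0 of the plate. The three V-blocks are 20 mm long, centred 30 mm from the plate's centre at 0 deg (the single one), +130 and -130 deg. Their grooves run radially and open downwards: 16 mm wide at the foot, 8 mm deep, 45 deg walls.
- plate_rim (a point): Middle of the sharp edge of the plate's left (+y) rim: x = 0, y = 48 mm, z = 12 mm of the plate; the right rim mirrors it at y = -48 mm. Rims are 60 mm long; below the edge they fall inwards at 60 deg (lead-in for the catches), above it at 30 deg from level (where the catches hold).
- stand: Fixed three-ball stand. Origin: underside centre of its foot (100 x 124 x 12 mm, on the worktop); x points to the single ball, y to the left catch, z up. Its head (see stand_collar) sits straight above the origin, parallel to the foot. With the plate home, the plate's origin is straight above the stand's and their axes are parallel, 81 to 120 mm apart in height.
- stand_collar (a point): Top of the collar on the foot, 46 mm above the stand's origin. In it the head's column is clamped, HOW HIGH is not reported and differs from run to run: top of the head's deck (84 x 96 mm) 67 to 105 mm above the stand's origin. On the deck three fixed 12 mm balls, centres 14 mm above it, placed like the V-blocks. A plate that is home is 14.5 mm above the deck.
- catch_left (a joint): Left (+y) spring catch of the head: C-shaped arm hinged at the deck with a 6 mm roller on top, its axis 30 mm above the deck and 34 mm above the hinge, reaching in over the plate's edge. Angle in rad, growing outwards: 0 without plate, about 0.17 as the rim's sharp edge passes the roller (3 mm before home), about 0.05 with the plate home and pulled down.
- catch_right (a joint): Right (-y) spring catch, the mirror image of the left one, same values. A plate let down meets the two rollers about 14 mm before it is home and stays there: its weight does not press it in. Pressing it past takes about 4 N for each catch (head 140 mm wide over both catches).
- dappen: Bystander: white glass dappen dish, 39 mm across, 27 mm high; origin at the centre of its underside.
- carver: Bystander: thin steel carver, 150 mm long, 8 mm thick, lying along its y axis; origin at the middle of its underside.

How it is judged:
At the end, for the whole second after the job is handed in: The plate is home on the stand and at rest: both catches over its edges (each 0.03 to 0.09 rad), centred within 3 mm, single V-block at the single ball's side, turned within 0.05 rad, level within 0.03 rad, 78 to 123 mm above the stand's origin (value of joint catch_left between 0.03 and 0.09 rad and value of joint catch_right between 0.03 and 0.09 rad and horizontal distance between plate and stand below 0.003 m and angle between the x axis of plate and the x axis of stand, either way round below 0.05 rad and x of plate_single_vee in the frame of stand above 0.02 m and angle between plate's own z axis and vertical below 0.03 rad and z of plate in the frame of stand between 0.078 and 0.123 m and linear speed of plate below 0.01 m/s); the robot touches nothing.
It fails at once if the plate is pressed on the stand with over about 18 N (contacts sum to over 52 N, at rest about 30) (contact force between plate and stand above 52 N).
It fails at once if a bystander (dappen dish, carver) is shifted by more than 20 mm (distance of any of dappen, carver from where it was at the start of the episode above 0.02 m).
It also fails if it takes over 64 s, if anything falls off the work surface, if the arm or the gripper's body presses on something with over 40 N, if the wrist force passes 120 N, or if a joint passes its speed limit or range.

### The arm

A 7-joint arm with a two-finger parallel gripper is mounted at the origin on a cart in front of the work surface, level with it; the furniture and walls round the work are solid. World frame = base frame: x ahead of the robot, y to its left, z up, the work surface at z = 0. Lengths are in m, angles in rad, forces in N, time in s.
With the tool pointing down it reaches from about 0.425 to 0.825 m from the base axis. Payload 3.6 kg.
Tool frame: the origin (TCP) lies midway between the tips of the shut fingers; the grasp point (between the pads) lies 19 mm behind it (bot.tcp_to_grasp is the distance from the TCP to the grasp point, in m); z points along the fingers, y is the line along which they close (so a half turn about z gives the same grasp; the last joint's range is limited). The gripper opens to 85 mm and grips with 20 to 120 N. Pads are 22 mm wide; open, the fingers measure 114 mm over their backs; the gripper's body (76 mm by 85 mm) begins 54 mm behind the grasp point. The pads swing forward as they close: fully open they stand 13 mm farther back than shut.
Start: joints at [1.242, 0.615, -0.013, 1.423, 0.008, 1.103, -0.04], TCP at [0.194, -0.62, 0.231] pointing down, gripper open.
Joint ranges: [-3.12, 3.12], [-0.3, 2.06], [-1.34, 1.32], [0.26, 2.42], [-1.36, 4.5], [0.01, 1.98], [-2.84, 2.84]. Speed limits (rad/s): [2.79, 2.79, 3.14, 3.14, 3.14, 3.14, 3.14].

### API

Orientations are given as a rotation vector (axis times angle).
In Python, from plant import monitor, vision, ticket, bot gives the robot as it stands.
- The arm moves only by the shell command python3 -m pendant 'ROWS' [FORCE]. ROWS is JSON, a list of rows, each a list of 7 numbers: the turn, a rotation vector about the tool's x, y, z in degrees, then the shift along the tool's x, y, z in cm, then the finger opening in cm, from 0 to 8.54. A call has 1 to 12 rows; each row is the pose to reach, as a shift and turn from the pose commanded when the call began, along the tool's axes at that moment; what a row does not reach only later rows make up. A row lasts 1/10 s, in which the tool goes at most 50 mm and 8.59 degrees, less where a joint would pass 70% of its speed; a pose out of reach is approached as far as the arm can. A call with a gripper value outside its range is refused whole. The fingers move at their own pace and stop on an object; FORCE is the grip in N (left out, the last holds). Time passes only in rows, so rows that repeat a pose let the fingers close. It gives the time, the measured TCP pose, the force, the opening and the grip force at its end, in the units of the state.
- monitor.read_state(): the state, without advancing time (a new reading comes with each control period).
- vision.capture(name): name is "scene" or "top" or "wrist"; returns a dict with "image" (400x640x3 uint8, red, green, blue), "mtx" (3x3 intrinsics, pixels), "k1" (the pictures are not rectified: a ray, as slopes to the right and down, at radius r is drawn at 1 + k1 r^2 times it, then the intrinsics apply), "rvec" (rotation vector, rad) and "tvec" (3), from world to camera coordinates, as OpenCV has them; the wrist camera has in their place "T_tool_cam" (4x4, takes a point from camera to tool coordinates, whose origin is the TCP and whose axes are the flange's). Camera axes: x right, y down, z forward; pixel columns grow to the right and rows downward; lengths in m; the calibration is good to about 2 mm. A picture is of the moment at which its call begins: read the wrist's pose just before it. There is no depth.
- ticket.hand_in(): hands the job in; it is judged then, once.
The state is a dict: "clock": time; "qpos": joint angles; "qd": joint speeds; "joint_efforts": joint torques, N m; "ee_pos": TCP position; "ee_rot": TCP orientation; "force": force on the tool from outside, world axes, zero at the start; "wrist_torque": the same for the moment, N m; "finger_gap": finger opening in m; "finger_force": force on a finger pad.
Only numpy, scipy, OpenCV 4.12 (cv2) and the standard library are available. Lean on these libraries where they do the work, as an engineer would, in place of code of your own. Each camera call takes 0.05 s, during which the arm holds its last target. There are 200 camera calls.

## Working session

There is one attempt and no reset: what is moved stays moved. The work goes in short steps, Python scripts to look and compute and a shell command to move; the robot and the scene stay as the last step left them, time stands still between calls to the robot, and variables do not carry over. Pictures are saved under pics/ and viewed, at most 10 in all, crops included, and the job is handed in when it is done.

```bash
mkdir -p pics; ls; python3 - <<'E'
from plant import monitor, vision, ticket, bot
import cv2, numpy as np
s=monitor.read_state()
print({k:np.round(v,3).tolist() for k,v in s.items()})
ims=[]
for n in ["scene","top"]:
    c=vision.capture(n); np.savez("pics/%s0.npz"%n,**c)
    print(n,c["mtx"].tolist(),c["k1"],c["rvec"],c["tvec"])
    cv2.imwrite("pics/%s0.png"%n,c["image"][:,:,::-1])
c=vision.capture("wrist");print(c["T_tool_cam"])
E
```

```text
pics
{'clock': 0.0, 'qpos': [1.242, 0.616, -0.013, 1.425, 0.008, 1.103, -0.04], 'qd': [-0.001, 0.001, 0.0, -0.001, 0.002, 0.0, 0.001], 'joint_efforts': [-0.0, -46.922, 0.259, -17.104, 0.01, 0.01, 0.0], 'ee_pos': [0.194, -0.62, 0.23], 'ee_rot': [-3.103, -0.474, 0.001], 'force': [-0.362, 1.038, 0.308], 'wrist_torque': [-0.01, 0.007, 0.042], 'finger_force': 0.0, 'finger_gap': 0.086}
scene [[504.15028713315036, 0.0, 321.6953372642729], [0.0, 504.15028713315036, 197.44507522888475], [0.0, 0.0, 1.0]] -0.10659304302459266 [ 2.24736362 -0.61226566  0.26562355] [-0.37824213  0.44457939  0.4682533 ]
top [[402.82490681761146, 0.0, 316.0354423762353], [0.0, 402.82490681761146, 197.35884005407559], [0.0, 0.0, 1.0]] -0.0627936167915415 [ 2.22569651 -2.1787869   0.09127737] [0.29710043 0.62116474 0.88690099]
[[ 1.05099421e-03 -9.57930254e-01 -2.86999169e-01  7.33703082e-02]
 [ 9.99999037e-01  1.26689393e-03 -5.66562000e-04  1.01243144e-03]
 [ 9.06324386e-04 -2.86998298e-01  9.57930663e-01 -1.42841090e-01]
 [ 0.00000000e+00  0.00000000e+00  0.00000000e+00  1.00000000e+00]]
```

View pics/scene0.png

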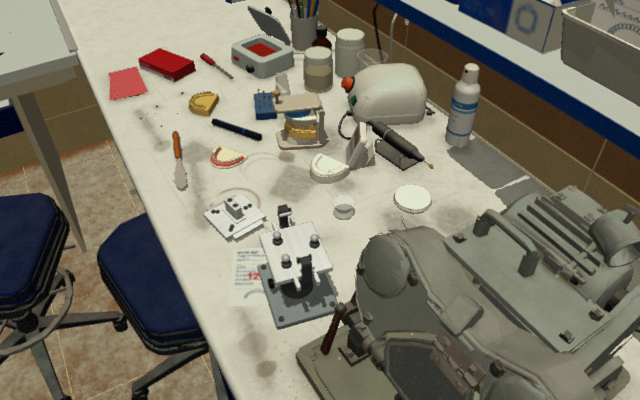

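View pics/top0.png

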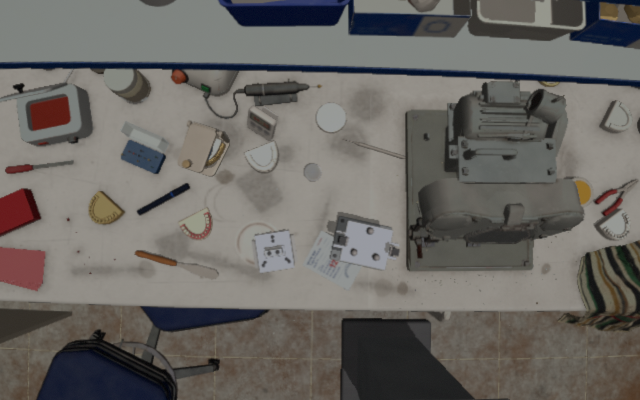

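The scene view shows the plate at about (236,215) and the stand at about (298,265). In the top view the plate is at (273,251) and the stand's deck at (365,243), with the dappen dish at (312,172) and the carver at (375,148). I'll zoom in on both.

```bash
cat > h.py <<'E'
import numpy as np, cv2
from scipy.spatial.transform import Rotation as Ro
def slopes(c,uv):
    m=c["mtx"]; uv=np.atleast_2d(uv).astype(float)
    d=(uv-[m[0,2],m[1,2]])/[m[0,0],m[1,1]]; s=d.copy()
    for _ in range(20): s=d/(1+float(c["k1"])*(s**2).sum(1,keepdims=True))
    return np.c_[s,np.ones(len(s))]
def ray(c,uv,pose=None):
    s=slopes(c,uv)
    if pose is None:
        R=Ro.from_rotvec(np.ravel(c["rvec"])).as_matrix(); return -R.T@np.ravel(c["tvec"]), s@R
    p,r=pose; T=np.eye(4);T[:3,:3]=Ro.from_rotvec(r).as_matrix();T[:3,3]=p
    T=T@c["T_tool_cam"]; return T[:3,3], s@T[:3,:3].T
def onz(c,uv,z,pose=None):
    o,d=ray(c,uv,pose); return o+d*((z-o[2])/d[:,2])[:,None]
def tri(*od):
    A=0;b=0
    for o,d in od:
        d=d/np.linalg.norm(d);P=np.eye(3)-np.outer(d,d);A=A+P;b=b+P@o
    x=np.linalg.solve(A,b)
    return x,[float(np.linalg.norm((np.eye(3)-np.outer(d,d)/(d@d))@(x-o))) for o,d in od]
def proj(c,X,pose=None):
    X=np.atleast_2d(X)
    if pose is None: Y=X@Ro.from_rotvec(np.ravel(c["rvec"])).as_matrix().T+np.ravel(c["tvec"])
    else:
        p,r=pose;T=np.eye(4);T[:3,:3]=Ro.from_rotvec(r).as_matrix();T[:3,3]=p;T=np.linalg.inv(T@c["T_tool_cam"]);Y=X@T[:3,:3].T+T[:3,3]
    s=Y[:,:2]/Y[:,2:]; s=s*(1+float(c["k1"])*(s**2).sum(1,keepdims=True)); m=c["mtx"]
    return s*[m[0,0],m[1,1]]+[m[0,2],m[1,2]]
E
python3 - <<'E'
import cv2,numpy as np
from h import *
t=dict(np.load("pics/top0.npz"));s=dict(np.load("pics/scene0.npz"))
a=cv2.resize(t["image"][205:295,240:410],None,fx=4.7,fy=4.7,interpolation=2)[:, :799]
b=cv2.resize(s["image"][180:330,195:345],None,fx=1,fy=1)
cv2.imwrite("pics/ta.png",a[:,:,::-1])
b=cv2.resize(s["image"][185:335,195:345],None,fx=4,fy=4,interpolation=2)
cv2.imwrite("pics/sb.png",b[:,:,::-1])
print(onz(t,[[273,251],[362,243]],0.016), onz(t,[[320,0],[320,200]],0))
E
```

```text
[[0.49343887 0.403236   0.016     ]
 [0.5149236  0.20565861 0.016     ]] [[1.08674575 0.31017752 0.        ]
 [0.60976657 0.30078054 0.        ]]
```

View pics/ta.png

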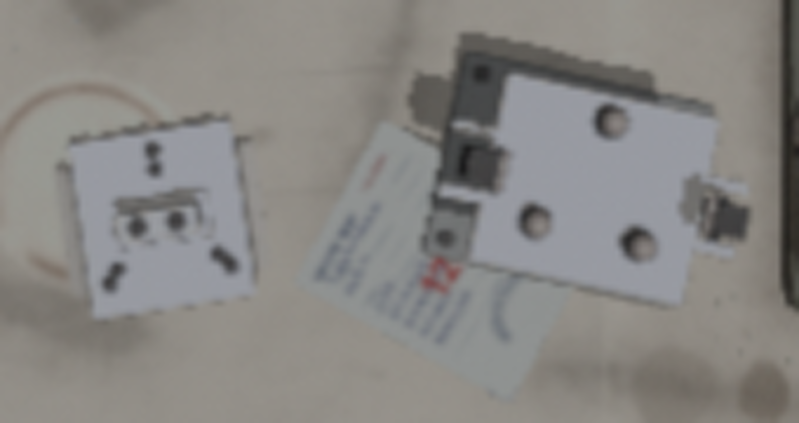

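View pics/sb.png

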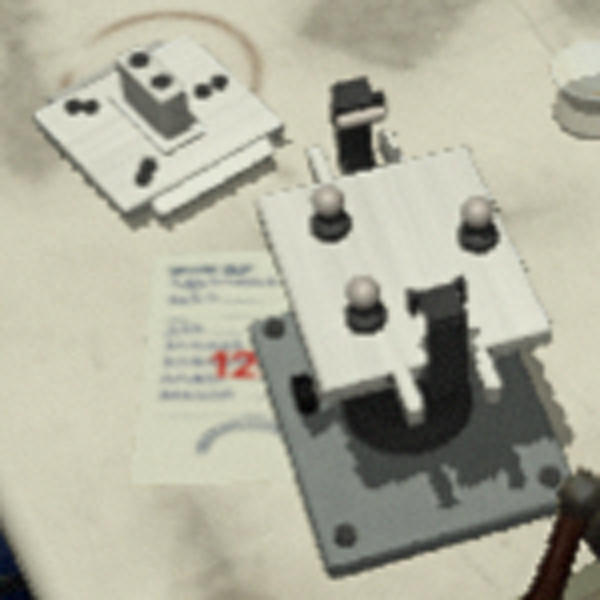

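The top crop shows the slab with corners at crop (70,143), (235,118), (257,292) and (95,318), and its single-V screws at the top, so the plate's x points away from the robot. The stand's balls are at crop (611,120) for the single, then (537,221) and (638,244). In the scene crop the same balls are at (478,207), (328,199) and (363,292).

```bash
python3 - <<'E'
import cv2,numpy as np
from h import *
t=dict(np.load("pics/top0.npz"));s=dict(np.load("pics/scene0.npz"))
ft=lambda p:(np.array(p,float)+.5)/4.7-.5+[240,205]
fs=lambda p:(np.array(p,float)+.5)/4-.5+[195,185]
B=[]
for a,b in [((611,120),(478,210)),((537,221),(328,199)),((638,244),(363,292))]:
    o,d=ray(t,ft(a));o2,d2=ray(s,fs(b));x,r=tri((o,d[0]),(o2,d2[0]));print(x,r);B.append(x)
B=np.array(B);z=B[:,2].mean()
B2=np.array([onz(t,ft(a),z)[0] for a in [(611,120),(537,221),(638,244)]])
f=lambda B:(B.mean(0),np.linalg.norm(B[0]-B[1]),np.linalg.norm(B[1]-B[2]))
print("exp sides",2*30*np.sin(np.radians(65)),2*30*np.sin(np.radians(50)),f(B),f(B2))
for Q in(B,B2):
    e=Q[0]-(Q[1]+Q[2])/2;yaw=np.degrees(np.arctan2(e[1],e[0]))
    k=np.array([np.cos(np.radians(yaw)),np.sin(np.radians(yaw))]); print("stand yaw",yaw,"centre",Q.mean(0)[:2]-k*(30-60*np.cos(np.radians(50)))/3)
C=onz(t,ft([(70,143),(235,118),(257,292),(95,318)]),.016)
e=C[0]+C[1]-C[2]-C[3]; g=C[0]+C[3]-C[1]-C[2]
print("plate",C.mean(0),np.degrees(np.arctan2(e[1],e[0])),np.degrees(np.arctan2(-g[0],g[1])),np.linalg.norm(e)/2,np.linalg.norm(g)/2)
Cs=onz(s,fs([(37,117),(187,38),(283,127),(130,222)]),.016);print("scene",Cs.mean(0))
from plant import monitor
st=monitor.read_state();R=Ro.from_rotvec(st["ee_rot"]).as_matrix();print(R,st["ee_pos"])
E
```

```text
[0.54575128 0.20373027 0.10973942] [0.0001275556842263862, 0.0001275556842264359]
[0.50184796 0.2350439  0.11057197] [0.0005228442892550616, 0.0005228442892549795]
[0.49293757 0.19131799 0.10831284] [0.00021212132347597407, 0.0002121213234759151]
exp sides 54.378467222199 45.96266658713868 (array([0.51351227, 0.21003072, 0.10954141]), np.float64(0.053932717321655436), np.float64(0.04468169627412113)) (array([0.51370618, 0.20996963, 0.10954141]), np.float64(0.0532929132267277), np.float64(0.04419649988191031))
stand yaw -11.05791130991533 centre [ 3.31624406 -0.3377056 ]
stand yaw -11.013995331790111 centre [ 3.31685698 -0.3356183 ]
plate [0.4937014  0.39980665 0.016     ] 9.117609180614696 10.022607899312145 0.0828002211825978 0.07794752133966701
scene [0.49204264 0.39670151 0.016     ]
[[ 9.54478288e-01  2.98279751e-01 -6.22179963e-04]
 [ 2.98280400e-01 -9.54476326e-01  1.93564156e-03]
 [-1.64933604e-05 -2.03311194e-03 -9.99997933e-01]] [ 0.19368408 -0.61984072  0.23037894]
```

```bash
python3 -m pendant '[[0,0,0,0,0,-5,8.5],[0,0,0,0,0,-10,8.5],[0,0,0,0,0,-15,8.5],[0,0,0,0,0,-20,8.5],[0,0,0,0,0,-22,8.5],[0,0,-5,3.9,-3.2,-22,8.5],[0,0,-10,7.7,-6.4,-22,8.5],[0,0,-15,11.6,-9.6,-22,8.5],[0,0,-20,15.4,-12.8,-22,8.5],[0,0,-25,19.3,-16,-22,8.5],[0,0,-30,23.1,-19.2,-22,8.5],[0,0,-35,27,-22.3,-22,8.5]]'
```

```text
clock: 1.35
ee_pos: [0.3854, -0.3252, 0.4513]
ee_rot: [-2.817, -1.391, 0.0]
force: [1.1, -0.9, 0.6]
finger_gap: 0.0849
finger_force: 0.0
```

```bash
python3 -m pendant '[[0,0,-4,4.7,-0.7,0,8.5],[0,0,-8,9.3,-1.4,0,8.5],[0,0,-12,14,-2,0,8.5],[0,0,-16,18.6,-2.7,0,8.5],[0,0,-20,23.3,-3.4,0,8.5],[0,0,-24,27.2,-6.5,0,8.5],[0,0,-28,31.2,-9.6,0,8.5],[0,0,-32,35.1,-12.6,0,8.5],[0,0,-36,39,-15.7,0,8.5],[0,0,-40,42.9,-18.8,0,8.5],[0,0,-44,46.9,-21.9,0,8.5],[0,0,-47,50.8,-24.9,0,8.5]]'
```

```text
clock: 2.55
ee_pos: [0.4977, 0.2286, 0.4512]
ee_rot: [2.031, 2.397, -0.001]
force: [1.2, -0.4, 0.8]
finger_gap: 0.0851
finger_force: 0.0
```

```bash
cat > cap.py <<'E'
import sys,cv2,numpy as np
from plant import monitor,vision
n=sys.argv[1];s=monitor.read_state();c=vision.capture("wrist")
np.savez(f"pics/{n}.npz",p=s["ee_pos"],r=s["ee_rot"],**c);cv2.imwrite(f"pics/{n}.png",c["image"][:,:,::-1])
E
python3 cap.py w1
python3 -m pendant '[[0,0,0,5,0.7,0,8.5],[0,0,0,10,1.4,3,8.5],[0,0,0,14,1.8,6,8.5],[0,0,0,17,2.3,10,8.5],[0,0,0,17,2.3,15,8.5],[0,0,0,17,2.3,20,8.5],[0,0,0,17,2.3,25,8.5],[0,0,0,17,2.3,29,8.5],[0,0,0,17,2.3,29,8.5],[0,0,0,17,2.3,29,8.5]]'
python3 cap.py w2; python3 -c "
import cv2,numpy as np
cv2.imwrite('pics/w12.png',cv2.resize(np.vstack([cv2.imread('pics/w1.png'),cv2.imread('pics/w2.png')]),(480,600)))"
```

```text
clock: 3.6
ee_pos: [0.4935, 0.3986, 0.1617]
ee_rot: [-2.033, -2.394, 0.001]
force: [0.2, 0.1, 1.5]
finger_gap: 0.0852
finger_force: 0.0
```

View pics/w12.png

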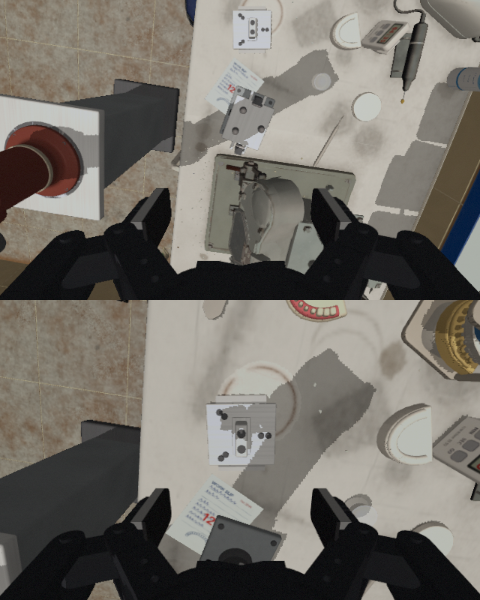

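The upper picture, taken from height, shows the stand around (245,115). The lower one shows the plate at about full-res (322,177), web in the middle, half shaded. I'll enlarge the plate and refine its pose.

```bash
python3 -c "
import cv2
i=cv2.imread('pics/w2.png')[120:232,260:380];cv2.imwrite('pics/w2c.png',cv2.resize(i,None,fx=5,fy=5,interpolation=2))"
```

```text
(no output)
```

View pics/w2c.png

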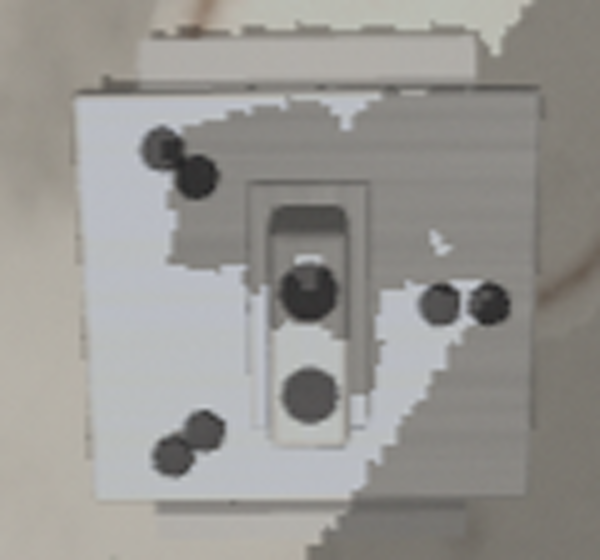

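The crop gives slab corners (76,93), (539,90), (527,495) and (98,500), and web-top corners (268,234), (350,234), (350,445) and (270,445). The single-V screws are at right, which is tool +y.

```bash
cat > t.py <<'E'
import numpy as np
from h import *
c=dict(np.load("pics/w2.npz"));P=(c["p"],c["r"])
f=lambda p:(np.array(p,float)+.5)/5-.5+[260,120]
for nm,q,z in [("slab",[(76,93),(539,90),(527,495),(98,500)],.016),("web",[(268,234),(350,234),(350,445),(270,445)],.044)]:
    C=onz(c,f(q),z,P); e=C[1]+C[2]-C[0]-C[3]; g=C[0]+C[1]-C[2]-C[3]
    print(nm,C.mean(0),np.degrees(np.arctan2(e[1],e[0])),np.degrees(np.arctan2(-g[0],g[1])),np.linalg.norm(e)/2,np.linalg.norm(g)/2)
    m=C.mean(0)
R=Ro.from_rotvec(c["r"]).as_matrix();print("tool y ang",np.degrees(np.arctan2(R[1,1],R[0,1])),"shift tool",R.T@(m-c["p"]))
E
python3 t.py
```

```text
slab [0.49421726 0.40067664 0.016     ] 9.949867819094337 10.10838199582919 0.08222683209901747 0.07694367648937407
web [0.49413223 0.40060428 0.044     ] 9.413125506314358 9.684654781043045 0.013582828371581842 0.036622101634410716
tool y ang 9.326722432500514 shift tool [0.00185557 0.00106702 0.11773004]
```

```bash
python3 -m pendant '[[0,0,-0.5,0.2,0.1,4.5,8.5],[0,0,-0.5,0.2,0.1,9,8],[0,0,-0.5,0.2,0.1,12,6],[0,0,-0.5,0.2,0.1,14.1,4],[0,0,-0.5,0.2,0.1,14.1,1],[0,0,-0.5,0.2,0.1,14.1,0.5],[0,0,-0.5,0.2,0.1,14.1,0.5],[0,0,-0.5,0.2,0.1,14.1,0.5],[0,0,-0.5,0.2,0.1,14.1,0.5],[0,0,-0.5,0.2,0.1,14.1,0.5]]' 80
python3 -m pendant '[[0,0,0,0,0,0,0.5],[0,0,0,0,0,0,0.5]]'
```

```text
clock: 4.65
ee_pos: [0.4955, 0.4029, 0.0238]
ee_rot: [2.023, 2.403, 0.011]
force: [-0.1, 1.0, 8.0]
finger_gap: 0.0121
finger_force: 79.9
clock: 4.85
ee_pos: [0.4955, 0.4029, 0.0238]
ee_rot: [2.022, 2.403, 0.011]
force: [-0.1, -0.1, 7.5]
finger_gap: 0.0122
finger_force: 79.9
```

```bash
python3 -m pendant '[[0,0,0,0,0,0,3],[0,0,0,0,0,-0.2,3],[0,0,0,0,0,-0.4,3],[0,0,0,0,0,-0.4,3],[0,0,0,0,0,-0.4,3],[0,0,0,0,0,-0.4,3]]'
python3 cap.py w3
python3 -m pendant '[[0,0,0,0,0,0,0.5],[0,0,0,0,0,0,0.5],[0,0,0,0,0,0,0.5],[0,0,0,0,0,0,0.5],[0,0,0,0,0,0,0.5],[0,0,0,0,0,0,0.5]]'
```

```text
clock: 5.45
ee_pos: [0.4937, 0.4006, 0.0242]
ee_rot: [-2.022, -2.404, 0.0]
force: [-0.1, -0.4, -0.7]
finger_gap: 0.0302
finger_force: 0.0
clock: 6.1
ee_pos: [0.4939, 0.4008, 0.0245]
ee_rot: [2.022, 2.404, 0.001]
force: [0.9, -0.6, 2.2]
finger_gap: 0.0121
finger_force: 79.5
```

View pics/w3.png

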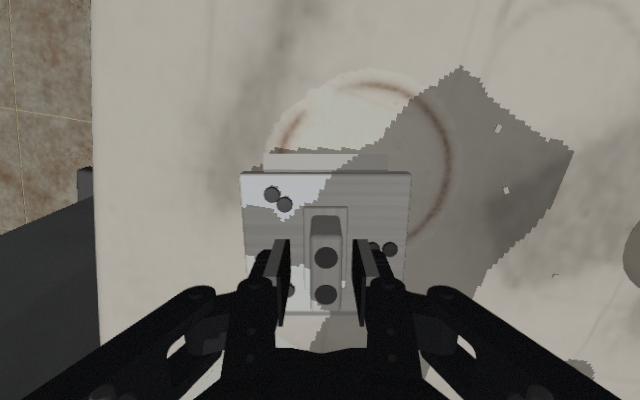

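The web sits centred between the fingers at about (325,260), and the grip is good. Next I lift, and check the stand in w1.

```bash
python3 -m pendant '[[0,0,0,0,0,-2,0.5],[0,0,0,0,0,-5,0.5],[0,0,0,0,0,-9,0.5],[0,0,0,0,0,-13,0.5],[0,0,0,0,0,-16,0.5],[0,0,0,0,0,-18,0.5],[0,0,0,0,0,-18,0.5],[0,0,0,0,0,-18,0.5],[0,0,0,0,0,-18,0.5]]'
python3 cap.py w4
python3 -c "
import cv2,numpy as np
i=cv2.imread('pics/w1.png')[105:205,285:385];a=cv2.resize(i,None,fx=5,fy=5,interpolation=2)
j=cv2.imread('pics/w4.png')[130:330,210:430];b=cv2.resize(j[:,:],(300,273))
b=np.vstack([b,np.zeros((500-273,300,3),np.uint8)]);cv2.imwrite('pics/m.png',np.hstack([a,b]))"
```

```text
clock: 7.0
ee_pos: [0.493, 0.3995, 0.2019]
ee_rot: [-2.022, -2.404, 0.007]
force: [-1.1, 0.7, -1.9]
finger_gap: 0.0117
finger_force: 79.1
```

View pics/m.png

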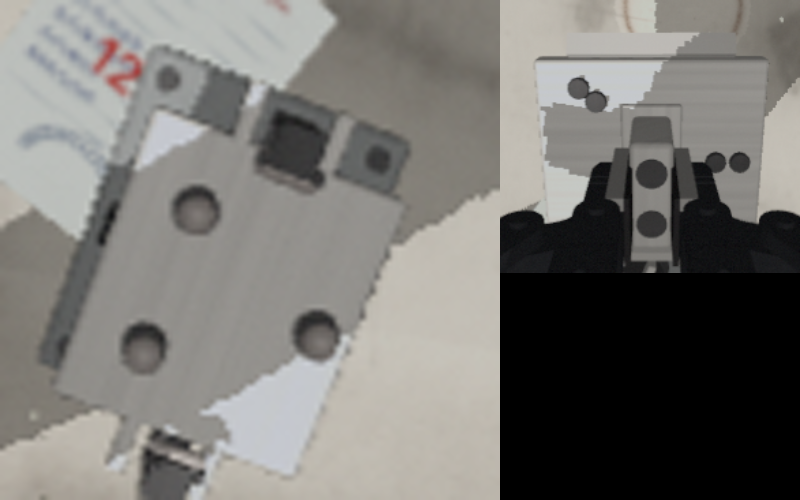

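In w1 the balls are at crop (196,210) for the left of the pair, (143,348) for the right and (317,335) for the single. The held plate looks straight and level.

```bash
cat > t2.py <<'E'
import numpy as np
from h import *
t=dict(np.load("pics/top0.npz"));s=dict(np.load("pics/scene0.npz"));w=dict(np.load("pics/w1.npz"));P=(w["p"],w["r"])
ft=lambda p:(np.array(p,float)+.5)/4.7-.5+[240,205]
fs=lambda p:(np.array(p,float)+.5)/4-.5+[195,185]
fw=lambda p:(np.array(p,float)+.5)/5-.5+[285,105]
T=[(611,120),(537,221),(638,244)];S=[(478,210),(328,199),(363,292)];W=[(317,335),(196,210),(143,348)]
m=np.array([[30,0],[30*np.cos(2.2689),30*np.sin(2.2689)],[30*np.cos(2.2689),-30*np.sin(2.2689)]])/1e3
def fit(B,n):
    B=np.array(B);c=B.mean(0);q=m-m.mean(0);d=B[:,:2]-c[:2]
    a=np.arctan2((q[:,0]*d[:,1]-q[:,1]*d[:,0]).sum(),(q*d).sum());R=np.array([[np.cos(a),-np.sin(a)],[np.sin(a),np.cos(a)]])
    print(n,"centre",(c[:2]-R@m.mean(0)).round(4),"yaw",np.degrees(a).round(2),"z",c[2].round(4),"rms",np.sqrt(((d-q@R.T)**2).sum(1).mean()).round(4))
    return c[:2]-R@m.mean(0),a
z=.1095
fit(onz(t,ft(T),z),"top");fit(onz(s,fs(S),z),"scene");fit(onz(w,fw(W),z,P),"wrist")
X=[]
for i in range(3):
    o=[ray(t,ft(T[i])),ray(s,fs(S[i])),ray(w,fw(W[i]),P)];x,r=tri(*[(a,b[0]) for a,b in o]);X.append(x);print(np.round(r,4))
c,a=fit(X,"all")
from plant import monitor
st=monitor.read_state();R=Ro.from_rotvec(st["ee_rot"]).as_matrix();p=np.array(st["ee_pos"])
ty=np.degrees(np.arctan2(R[1,1],R[0,1]));print("tool y",ty,"turn tool z",ty-np.degrees(a),"shift",R.T@(np.r_[c,.20]-p))
E
python3 t2.py
```

```text
top centre [0.5165 0.2094] yaw -11.31 z 0.1095 rms 0.0008
scene centre [0.5162 0.2096] yaw -11.23 z 0.1095 rms 0.0004
wrist centre [0.5156 0.2092] yaw -11.25 z 0.1095 rms 0.0004
[0.0004 0.0005 0.0008]
[0.0007 0.0004 0.0003]
[0.0006 0.0002 0.0005]
all centre [0.5161 0.2093] yaw -11.23 z 0.1097 rms 0.0004
tool y 9.858289508284727 turn tool z 21.092129639891272 shift [-0.19138284 -0.00993871  0.00247974]
```

```bash
python3 -m pendant '[[0,0,3,-2.5,-0.1,0,0.5],[0,0,6,-5.5,-0.3,0,0.5],[0,0,9,-8.5,-0.4,0,0.5],[0,0,12,-11.5,-0.6,0,0.5],[0,0,15,-14.5,-0.8,0,0.5],[0,0,18,-17,-0.9,0,0.5],[0,0,21.1,-19.1,-1,0,0.5],[0,0,21.1,-19.1,-1,0,0.5],[0,0,21.1,-19.1,-1,0,0.5],[0,0,21.1,-19.1,-1,0,0.5]]'
cat > chk.py <<'E'
import numpy as np,sys
from h import *
from plant import monitor
st=monitor.read_state();R=Ro.from_rotvec(st["ee_rot"]).as_matrix();p=np.array(st["ee_pos"])
ty=np.degrees(np.arctan2(R[1,1],R[0,1]))
print("turn z",ty+11.23,"tilt deg",np.degrees(R[:2,2]),"shift mm",1e3*R.T@(np.array([.5161,.2093,.1347])-p),"F",np.round(st["force"],1),"tq",np.round(st["wrist_torque"],2),st["clock"])
E
python3 chk.py
```

```text
clock: 8.05
ee_pos: [0.5159, 0.2125, 0.2039]
ee_rot: [-2.424, -1.995, 0.0]
force: [-0.2, 0.5, -2.3]
finger_gap: 0.0124
finger_force: 79.1
turn z 0.13180372264722173 tilt deg [-0.06538185  0.07568532] shift mm [-3.13618189  0.85406044 69.2043516 ] F [-0.2  0.5 -2.3] tq [ 0.04  0.05 -0.1 ] 8.05
```

```bash
python3 -m pendant '[[0,0,0.1,-0.3,0.1,0,0.5],[0,0,0.1,-0.3,0.1,1.5,0.5],[0,0,0.1,-0.3,0.1,3,0.5],[0,0,0.1,-0.3,0.1,4.5,0.5],[0,0,0.1,-0.3,0.1,4.5,0.5],[0,0,0.1,-0.3,0.1,4.5,0.5],[0,0,0.1,-0.3,0.1,4.5,0.5]]'; python3 chk.py
```

```text
clock: 8.75
ee_pos: [0.5175, 0.2085, 0.1602]
ee_rot: [2.429, 1.992, 0.003]
force: [0.4, -0.1, -1.8]
finger_gap: 0.012
finger_force: 79.0
turn z -0.08379996774830545 tilt deg [0.09084748 0.06512762] shift mm [ 0.4950595  -1.59958256 25.53817737] F [ 0.4 -0.1 -1.8] tq [ 0.01  0.   -0.03] 8.75
```

```bash
for i in 1 2 3; do python3 -m pendant '[[0,0,0,0,0,0,0.5]]' >/dev/null; python3 chk.py; done
```

```text
turn z -0.10567275954344346 tilt deg [0.09751264 0.04999709] shift mm [ 0.78590972 -1.66142356 25.55310112] F [ 0.7  0.6 -1.7] tq [ 0.04  0.03 -0.02] 8.85
turn z -0.11670480711758024 tilt deg [0.07042531 0.02906575] shift mm [ 1.10320864 -1.54490364 25.31643592] F [-0.5 -0.3 -2.6] tq [-0.   -0.02  0.03] 8.95
turn z -0.1245145816146529 tilt deg [0.04250582 0.01585088] shift mm [ 1.28025226 -1.4251282  25.05619381] F [-0.1  0.6 -2.7] tq [ 0.07  0.03 -0.03] 9.05
```

```bash
python3 -m pendant '[[0,0,-0.1,0.1,-0.1,0.2,0.5],[0,0,-0.1,0.1,-0.1,0.4,0.5],[0,0,-0.1,0.1,-0.1,0.6,0.5],[0,0,-0.1,0.1,-0.1,0.8,0.5],[0,0,-0.1,0.1,-0.1,0.8,0.5],[0,0,-0.1,0.1,-0.1,0.8,0.5],[0,0,-0.1,0.1,-0.1,0.8,0.5],[0,0,-0.1,0.1,-0.1,0.8,0.5],[0,0,-0.1,0.1,-0.1,0.8,0.5],[0,0,-0.1,0.1,-0.1,0.8,0.5]]' >/dev/null; python3 chk.py;python3 -m pendant '[[0,0,0,0,0,0,0.5],[0,0,0,0,0,0,0.5]]' >/dev/null; python3 chk.py
```

```text
turn z -0.02047288252339996 tilt deg [0.00899772 0.00657511] shift mm [ 0.35042092 -0.27051803 16.7205729 ] F [ 0.1  0.2 -1.9] tq [-0.06  0.01 -0.01] 10.05
turn z -0.02238817549599048 tilt deg [0.00306596 0.00430094] shift mm [ 0.38333229 -0.2516156  16.66829779] F [-0.4  0.2 -2.4] tq [ 0.02  0.06 -0.  ] 10.25
```

```bash
python3 -m pendant '[[0,0,0,0,0,0.1,0.5],[0,0,0,0,0,0.2,0.5],[0,0,0,0,0,0.3,0.5],[0,0,0,0,0,0.4,0.5],[0,0,0,0,0,0.4,0.5],[0,0,0,0,0,0.4,0.5]]' >/dev/null; python3 chk.py;python3 -m pendant '[[0,0,0,0,0,0.1,0.5],[0,0,0,0,0,0.2,0.5],[0,0,0,0,0,0.2,0.5],[0,0,0,0,0,0.2,0.5]]' >/dev/null; python3 chk.py
```

```text
turn z -0.04682062756216254 tilt deg [ 0.01395539 -0.0388026 ] shift mm [ 0.86205755 -0.54579155 12.67941635] F [-0.  -3.7  0.4] tq [-0.57  0.   -0.01] 10.85
turn z -0.004178523188935301 tilt deg [0.04011012 0.04765805] shift mm [-0.11707146 -0.3830618  10.82247016] F [-0.2 -1.3  3. ] tq [-0.37 -0.02 -0.02] 11.25
```

```bash
for i in 1 2 3; do python3 -m pendant '[[0,0,0,0,0,0.1,0.5],[0,0,0,0,0,0.2,0.5],[0,0,0,0,0,0.2,0.5],[0,0,0,0,0,0.2,0.5]]' >/dev/null; python3 chk.py; done
```

```text
turn z -0.005840110879223204 tilt deg [0.03000916 0.04187368] shift mm [-0.03404193 -0.31595785  8.77200984] F [ 0.3 -0.9  4.7] tq [-0.2  -0.    0.04] 11.65
turn z -0.01535987032257502 tilt deg [0.01883689 0.02610278] shift mm [ 0.14556099 -0.30387394  6.74353309] F [-0.1 -1.   4. ] tq [-0.17  0.   -0.08] 12.05
turn z -0.016184361695568583 tilt deg [0.0054242  0.01662589] shift mm [ 0.27933034 -0.28114664  4.55591798] F [ 0.7 -1.3  2.8] tq [-0.08 -0.06 -0.01] 12.45
```

```bash
for i in 1 2 3; do python3 -m pendant '[[0,0,0,0,0,0.05,0.5],[0,0,0,0,0,0.1,0.5],[0,0,0,0,0,0.1,0.5],[0,0,0,0,0,0.1,0.5]]' >/dev/null; python3 chk.py; done
```

```text
turn z -0.013351937425206017 tilt deg [-0.15841682 -0.06714691] shift mm [1.16763458 0.63351843 2.41573165] F [ 1.4 -0.3 -3.1] tq [-0.11 -0.07  0.02] 12.85
turn z -0.020851098846664584 tilt deg [-0.15056941 -0.0723034 ] shift mm [1.22477241 0.5952747  1.56645178] F [-0.9 -0.8 -9.6] tq [-0.11  0.03  0.03] 13.25
turn z -0.03477235286869629 tilt deg [-0.09833267 -0.06739124] shift mm [1.19428397 0.19666189 0.91178966] F [ -0.3  -1.9 -12.7] tq [-0.34  0.06  0.03] 13.65
```

```bash
for i in 1 2 3; do python3 -m pendant '[[0,0,0,0,0,0.05,0.5],[0,0,0,0,0,0.1,0.5],[0,0,0,0,0,0.1,0.5],[0,0,0,0,0,0.1,0.5],[0,0,0,0,0,0.1,0.5]]' >/dev/null; python3 chk.py; done
```

```text
turn z -0.042265864608591386 tilt deg [-0.05041819 -0.07523928] shift mm [ 1.16341043 -0.0413373   0.57377933] F [-1.6 -3.3 -8.9] tq [-0.82  0.43 -0.02] 14.15
turn z -0.03466615008214724 tilt deg [-0.01931763 -0.09572471] shift mm [ 1.16424652 -0.11081901  0.35287727] F [-3.2 -4.9 -3.5] tq [-1.18  0.8  -0.06] 14.65
turn z -0.04572984605276176 tilt deg [ 0.00616753 -0.11881793] shift mm [ 1.23605171 -0.17563227  0.17054074] F [-4.2 -6.1  1.1] tq [-1.33  1.01 -0.03] 15.15
```

```bash
python3 -m pendant '[[0,0,0,-0.1,-0.05,0,0.5],[0,0,0,-0.2,-0.1,0,0.5],[0,0,0,-0.2,-0.1,0.05,0.5],[0,0,0,-0.2,-0.1,0.1,0.5],[0,0,0,-0.2,-0.1,0.1,0.5],[0,0,0,-0.2,-0.1,0.1,0.5]]' >/dev/null; python3 chk.py; python3 -m pendant '[[0,0,0,0,0,0.1,0.5],[0,0,0,0,0,0.1,0.5],[0,0,0,0,0,0.1,0.5]]' >/dev/null; python3 chk.py
```

```text
turn z -0.02655277667539835 tilt deg [0.19076616 0.05168581] shift mm [ 1.47090045 -0.13871715 -0.01693008] F [-3.6 -5.9  7.7] tq [-1.1   0.97 -0.05] 15.75
turn z -0.035550563432938276 tilt deg [0.22159831 0.03489106] shift mm [ 1.46643171 -0.19431134 -0.12068809] F [-6.  -6.6 13.2] tq [-1.32  1.33 -0.01] 16.05
```

```bash
python3 -m pendant '[[0,0,0,-0.1,-0.1,-0.1,0.5],[0,0,0,-0.2,-0.1,-0.2,0.5],[0,0,0,-0.2,-0.1,-0.2,0.5]]' >/dev/null; python3 chk.py; python3 -m pendant '[[0,0,0,0,0,0,2],[0,0,0,0,0,0,3],[0,0,0,0,0,0,4],[0,0,0,0,0,0,4],[0,0,0,0,0,0,4],[0,0,0,0,0,0,4]]'; python3 chk.py;  python3 -m pendant '[[0,0,0,0,0,-1,4],[0,0,0,0,0,-3,4],[0,0,0,0,0,-6,4],[0,0,0,0,0,-10,4],[0,0,0,0,0,-15,4],[0,0,0,0,0,-18,4],[0,0,0,0,0,-18,4],[0,0,0,0,0,-18,4]]'; python3 cap.py w5; python3 - <<'E'
import cv2,numpy as np
from plant import vision
from h import *
o=[]
for n,(a,b,c,d) in {"scene":(185,335,195,345),"top":(205,295,300,410)}.items():
    k=vision.capture(n);np.savez(f"pics/{n}1.npz",**k);i=k["image"][a:b,c:d,::-1];o.append(cv2.resize(i,(400,int(400*i.shape[0]/i.shape[1])),interpolation=2))
h=max(x.shape[0] for x in o);o=[np.vstack([x,np.zeros((h-x.shape[0],400,3),np.uint8)]) for x in o]
cv2.imwrite("pics/fin.png",np.hstack(o))
E
```

```text
turn z 0.0023883161215749737 tilt deg [0.3173486 0.2726766] shift mm [1.72030353 0.01741597 0.0286596 ] F [1.7 1.4 2.5] tq [-0.18 -0.29 -0.07] 16.35
clock: 16.95
ee_pos: [0.5135, 0.2054, 0.1333]
ee_rot: [-2.428, -1.993, -0.0]
force: [0.0, -0.7, 1.4]
finger_gap: 0.0398
finger_force: 0.0
turn z -0.017768199690323172 tilt deg [-0.0037615   0.00704158] shift mm [ 4.3543963   1.82886201 -1.37382389] F [ 0.  -0.7  1.4] tq [-0.04 -0.02 -0.01] 16.95
clock: 17.75
ee_pos: [0.5134, 0.2054, 0.3143]
ee_rot: [2.428, 1.993, 0.002]
force: [-0.1, -0.4, -0.7]
finger_gap: 0.0399
finger_force: 0.0
```

View pics/fin.png

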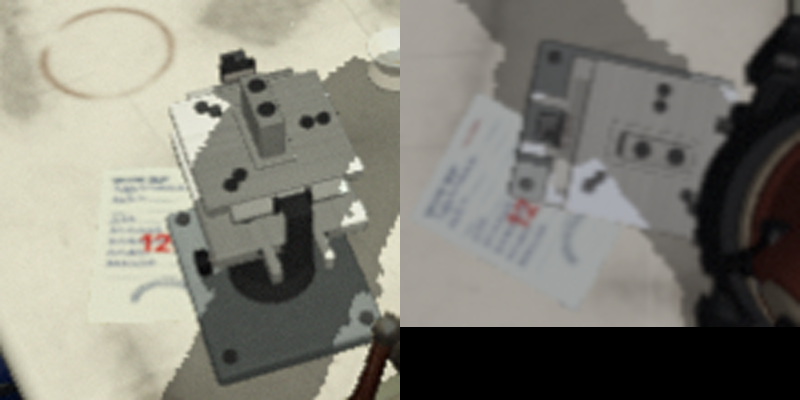

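View pics/w5.png

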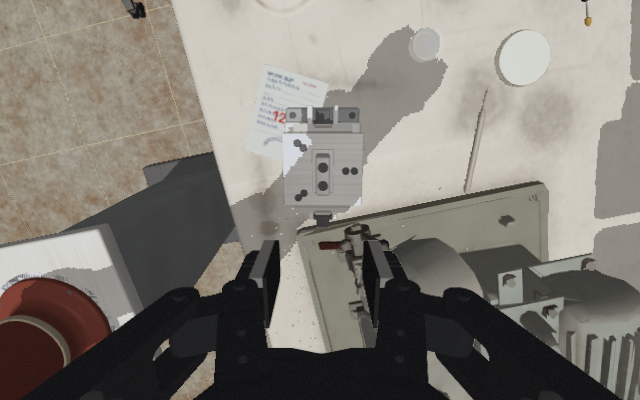

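The plate sits on the stand with the single V away from the robot. Its web screws are at scene crop (257,85) and (266,109). I'll check height, centring and level by triangulation before handing in.

```bash
python3 - <<'E'
import numpy as np
from h import *
t=dict(np.load("pics/top1.npz"));s=dict(np.load("pics/scene1.npz"));w=dict(np.load("pics/w5.npz"));P=(w["p"],w["r"])
ft=lambda p:(np.array(p,float)-[400,0]+.5)/3.636-.5+[300,205]
fs=lambda p:(np.array(p,float)+.5)/2.667-.5+[195,185]
L=[("web+y",(642,148),(257,85),(323,168)),("web-y",(676,156),(266,109),(323,187)),("single out",(664,90),(323,118),(354,171)),("single in",(660,105),(307,122),(346,171)),("right in",(601,172),None,None),
("right out",None,(231,185),(298,198)),("right in",None,(240,175),(304,193)),("left out",None,(201,106),(297,142)),("left in",None,(215,111),(304,148))]
for n,a,b,c in L:
    o=[]
    if a:o.append(ray(t,ft(a)))
    if b:o.append(ray(s,fs(b)))
    if c:o.append(ray(w,np.array(c),P))
    if len(o)<2: continue
    x,r=tri(*[(p,d[0]) for p,d in o]);a=np.radians(-11.23);d=x[:2]-[.5161,.2093]
    print(n,"in stand mm",(1e3*np.array([d[0]*np.cos(a)+d[1]*np.sin(a),-d[0]*np.sin(a)+d[1]*np.cos(a),x[2]])).round(1),np.round(r,4))
E
```

```text
web+y in stand mm [  0.3   7.1 155.1] [0.0008 0.0006 0.0011]
web-y in stand mm [  0.  -11.2 155.4] [0.001  0.001  0.0016]
single out in stand mm [ 32.8  -1.9 128.3] [0.0006 0.0005 0.0009]
single in in stand mm [ 24.3  -1.7 128. ] [0.0006 0.0008 0.0012]
right out in stand mm [-26.  -31.5 128.7] [0.0007 0.0007]
right in in stand mm [-19.6 -26.1 128.1] [0.0008 0.0008]
left out in stand mm [-25.9  27.9 128.3] [0.0007 0.0007]
left in in stand mm [-19.3  21.8 128.1] [0.0011 0.0011]
```

```bash
python3 - <<'E'
import numpy as np
from h import *
t=dict(np.load("pics/top0.npz"));w=dict(np.load("pics/w1.npz"));P=(w["p"],w["r"])
ft=lambda p:(np.array(p,float)+.5)/4.7-.5+[240,205]
fw=lambda p:(np.array(p,float)+.5)/5-.5+[285,105]
a=np.radians(-11.23)
for n,C in [("top",onz(t,ft([(510,72),(717,105),(683,305),(470,262)]),.0955)),("wrist",onz(w,fw([(150,108),(405,200),(293,475),(57,390)]),.0955,P))]:
    d=C.mean(0)[:2]-[.5161,.2093];print(n,(1e3*np.array([d[0]*np.cos(a)+d[1]*np.sin(a),-d[0]*np.sin(a)+d[1]*np.cos(a)])).round(1),[np.linalg.norm(C[i]-C[(i+1)%4]).round(4) for i in range(4)])
# screw head height/offset on the plate when it lay on the table (w2)
v=dict(np.load("pics/w2.npz"));Q=(v["p"],v["r"]);f=lambda p:(np.array(p,float)+.5)/5-.5+[260,120]
b=np.radians(9.8)
for n,p,z in [("web+y",(308,292),.044),("web-y",(310,396),.044),("s in",(440,303),.016),("s out",(490,303),.016),("l out",(162,148),.016),("r out",(174,455),.016)]:
    d=onz(v,f(p),z,Q)[0][:2]-[.4942,.4006];print(n,(1e3*np.array([d[0]*np.cos(b)+d[1]*np.sin(b),-d[0]*np.sin(b)+d[1]*np.cos(b)])).round(1))
E
```

```text
top [ 1.  -1.2] [np.float64(0.0914), np.float64(0.0877), np.float64(0.0942), np.float64(0.0837)]
wrist [-0.1 -1.4] [np.float64(0.0834), np.float64(0.0948), np.float64(0.0811), np.float64(0.0934)]
web+y [-0.3  8.5]
web-y [-0.  -9.5]
s in [24.  -0.3]
s out [33.2 -0.4]
l out [-26.4  28.6]
r out [-26.  -29.6]
```

The deck centre lies 1.3 mm to the -y side of my ball estimate, and the screw holes carry their own -0.4 mm offset. Together these explain most of the apparent 1.9 mm shift, so the plate is centred, level and home.

```bash
python3 -c "
from plant import ticket
print(ticket.hand_in())"
```

```text
the job is handed in; nothing more can be done
None
```

The plate is on the three-ball stand with its single V-block on the back ball, let go, and handed in at about 18 s. My measurements put it level and centred, and the force trace showed the catches snap and pull it down. I pressed with an estimated 15–16 N at most, touched neither bystander, never read the catch angles directly, and hand-in returned no verdict.

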